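# Power up the bench modules in order

### The job

Power up this test bench by lightly pressing three keys with the fingertips, in this order: the blue key of the power supply, then the yellow key of the signal generator, then the green key of the electronic load, each until it is well in (it stays in). Press gently without leaning on a key or module, leave the red key alone, and do not lift or shove any module or anything else on the bench; finish clear of everything.

Things in the scene. Friction and masses are not known exactly. Their poses are not given: they have to be found in the camera images.
- supply: Power supply: grey housing, red and black terminals in its -x end, a loose bench module of about 0.5 kg standing on four rubber feet, 95 (x) x 70 (y) x 45 mm high, with one round blue push key standing up from its top, 15 mm from the middle towards the module's +x side. Its origin is the middle of its underside; x is its long axis, y its width, z up. 
- generator: Signal generator: white housing, brass socket and grey dial on its -x end, small green display on top, a loose bench module of about 0.5 kg standing on four rubber feet, 95 (x) x 70 (y) x 45 mm high, with one round yellow push key standing up from its top, 15 mm from the middle towards the module's +x side. Its origin is the middle of its underside; x is its long axis, y its width, z up. 
- loadunit: Electronic load: bare aluminium housing with low cooling fins on top, a loose bench module of about 0.5 kg standing on four rubber feet, 95 (x) x 70 (y) x 45 mm high, with one round green push key standing up from its top, 15 mm from the middle towards the module's +x side. Its origin is the middle of its underside; x is its long axis, y its width, z up. 
- shutoff: Mains shut-off: black housing with a yellow stripe on top, a loose bench module of about 0.5 kg standing on four rubber feet, 95 (x) x 70 (y) x 45 mm high, with one round red push key standing up from its top, 15 mm from the middle towards the module's +x side. Its origin is the middle of its underside; x is its long axis, y its width, z up. 
- key_blue_top (a point): middle of the top face of the round blue key (28 mm across). The face is 61 mm above the bench with the key out and goes down with it to 51 mm, still 6 mm proud of the housing
- key_blue (a joint): travel of the blue key: 0 m all out, 0.010 m all the way in. It moves straight down against about 2.5 N of friction, has no spring, stays where it is left, and has a hard stop at 0.010; from 0.005 it is switched on
- key_yellow_top (a point): middle of the top face of the round yellow key (28 mm across). The face is 61 mm above the bench with the key out and goes down with it to 51 mm, still 6 mm proud of the housing
- key_yellow (a joint): travel of the yellow key: 0 m all out, 0.010 m all the way in. It moves straight down against about 2.5 N of friction, has no spring, stays where it is left, and has a hard stop at 0.010; from 0.005 it is switched on
- key_green_top (a point): middle of the top face of the round green key (28 mm across). The face is 61 mm above the bench with the key out and goes down with it to 51 mm, still 6 mm proud of the housing
- key_green (a joint): travel of the green key: 0 m all out, 0.010 m all the way in. It moves straight down against about 2.5 N of friction, has no spring, stays where it is left, and has a hard stop at 0.010; from 0.005 it is switched on
- key_red_top (a point): middle of the top face of the round red key (28 mm across). The face is 61 mm above the bench with the key out and goes down with it to 51 mm, still 6 mm proud of the housing
- key_red (a joint): travel of the red key: 0 m all out, 0.010 m all the way in. It moves straight down against about 2.5 N of friction, has no spring, stays where it is left, and has a hard stop at 0.010; from 0.005 it is switched on
- spool: loose spool with orange flanges and silver middle, 60 mm across, 38 mm high, standing upright; origin in the middle of its underside
- screwdriver: loose screwdriver with an orange handle, 170 mm long, lying on the bench; its x axis runs from handle to blade
- partsbin: loose empty white open bin, 80 x 60 mm, 35 mm high; origin in the middle of its underside
Not all that is in view belongs to the job. What is shaped like the generator but pink is not meant.

How it is judged (in metres and radians):
On the way, in this order (a step that is already met when the one before it is completed fails the run):
1. the blue key is in (value of joint key_blue above 0.005 m), for 0.1 s.
2. the yellow key is in (value of joint key_yellow above 0.005 m), for 0.1 s.
3. the green key is in (value of joint key_green above 0.005 m), for 0.1 s.
At the end, for the whole second after the job is handed in: The blue, yellow and green keys are each in by more than 5 mm of their 10 mm, the red key is out (less than 3 mm in), every module stands upright at rest within 20 mm of where it started, and the spool, screwdriver and bin are within 30 mm of theirs (value of joint each of key_blue, key_yellow, key_green above 0.005 m and value of joint key_red below 0.003 m and distance of each of supply, generator, loadunit, shutoff from where it was at the start of the episode below 0.02 m and angle between each of supply, generator, loadunit, shutoff's own z axis and vertical below 0.06 rad and linear speed of each of supply, generator, loadunit, shutoff below 0.02 m/s and distance of each of spool, screwdriver, partsbin from where it was at the start of the episode below 0.03 m); the robot touches nothing.
It fails at once if a key goes in (over 4 mm) before the one that comes before it is in: yellow before blue, or green before yellow ((value of joint key_yellow above 0.004 m and value of joint key_blue below 0.005 m) or (value of joint key_green above 0.004 m and value of joint key_yellow below 0.005 m)).
It fails at once if the red key is pushed in 3 mm or more (value of joint key_red above 0.003 m).
It fails at once if the fingers press on a module or its key with more than 15 N, or another part of the arm with more than 1 N (contact force between the fingers and supply above 15 N or contact force between the fingers and generator above 15 N or contact force between the fingers and loadunit above 15 N or contact force between the fingers and shutoff above 15 N or contact force between the arm and supply above 1 N or contact force between the arm and generator above 1 N or contact force between the arm and loadunit above 1 N or contact force between the arm and shutoff above 1 N).
It fails at once if a module is shoved or carried over 20 mm, lifted over 8 mm or tipped (distance of any of supply, generator, loadunit, shutoff from where it was at the start of the episode above 0.02 m or height (world z) of any of supply, generator, loadunit, shutoff above 0.008 m or angle between any of supply, generator, loadunit, shutoff's own z axis and vertical above 0.15 rad).
It fails at once if the spool, screwdriver or bin is moved over 30 mm (distance of any of spool, screwdriver, partsbin from where it was at the start of the episode above 0.03 m).
It also fails if it takes over 48 s, if anything falls off the work surface, if the arm or the gripper's body presses on something with over 40 N, if the wrist force passes 120 N, or if a joint passes its speed limit or range.

### The arm

A 6-joint arm with a two-finger parallel gripper is mounted at the origin on the work surface. World frame = base frame: x ahead of the robot, y to its left, z up, the work surface at z = 0. Lengths are in mm, angles in rad, forces in N, time in s.
With the tool pointing down it reaches from about 350 to 875 mm from the base axis. Payload 4.2 kg.
Tool frame: the origin (TCP) lies midway between the tips of the shut fingers; the grasp point (between the pads) lies 19 mm behind it; z points along the fingers, y is the line along which they close (so a half turn about z gives the same grasp; the last joint's range is limited). The gripper opens to 85 mm and grips with 20 to 120 N. Pads are 22 mm wide; open, the fingers measure 114 mm over their backs; the gripper's body (76 mm by 85 mm) begins 54 mm behind the grasp point. The pads swing forward as they close: fully open they stand 13 mm farther back than shut.
Start: joints at [1.385, 0.385, 0.008, 0, -1.194, -0.259], TCP at [268.89, 564.179, 205.012] pointing down, gripper open.
Joint ranges: [-3.14, 3.14], [-1.21, 2.06], [-1.07, 1.41], [-3.16, 2.05], [-2.99, -0.16], [-3.1, 3.1]. Speed limits (rad/s): [2.79, 2.79, 3.14, 3.14, 3.14, 3.14].

### API

Orientations are given as a unit quaternion [x, y, z, w].
In Python, from bench import arm gives the robot as it stands.
- The arm moves only by the tool send_rows, never from a script. Its argument "targets" is a list of rows, each an object of numbers: "gripper": the gripper command: -1 is fully open, 1 is shut, values between are in proportion; "x", "y", "z": the shift along the tool's x, y, z in cm; "ax", "ay", "az": the turn, a rotation vector about the tool's x, y, z in degrees. A call has 1 to 5 rows; each row shifts and turns the commanded pose from where the row before left it, along the tool's axes as they then stand; what a row does not reach is not made up. A row lasts 1/12 s, in which the tool goes at most 41.7 mm and 7.16 degrees, less where a joint would pass 70% of its speed; a pose out of reach is approached as far as the arm can. A call is refused whole if a number of a shift passes 4.17 or a number of a turn 7.16, either way. A call with a gripper value outside its range is refused whole. The fingers move at their own pace and stop on an object; the grip force is fixed at half the most. Time passes only in rows, so rows that do not move let the fingers close. It gives the time, the measured TCP pose, the force, the opening and the grip force at its end, in the units of the state.
- arm.read_state(): the state, without advancing time (a new reading comes with each control period).
- arm.get_image(name): name is "scene" or "top" or "wrist"; returns (picture, depth): 480x640x3 uint8, red, green, blue; 480x640 float32, mm along the optical axis (not along the pixel's ray), 0 where there is no reading.
- arm.camera_model(name): a dict with "fx", "fy", "cx", "cy" (pixels), "cam_to_world" (4x4, takes a point from camera to world coordinates). Camera axes: x right, y down, z forward; pixel columns grow to the right and rows downward; lengths in mm; the calibration is good to about 2 mm. A picture is of the moment at which its call begins: read the wrist's pose just before it. camera_model takes no time and is no camera call; for the wrist camera it gives the pose at the moment of the call.
- arm.job_done(): hands the job in; it is judged then, once.
Trained networks look in the newest picture that a camera, given by its name, has taken for a name from the list of things; names that differ only in an ending like _2 or _b are one class to them, and where a whole thing is asked for, a point or a joint stands for the part that bears it (a point fixed in the world has none). Each returns a list of dicts, best first, with "score" (0 to 1); they miss things now and then, are a little off and sometimes report something else, mostly with a low value. They report only what shows in the picture. A call takes as long as a camera call. They do not tell look-alikes from the thing itself.
- arm.boxes_of(camera, thing): "rect" ([left, top, width, height] in pixels, round what is visible of it).
The state is a dict: "clock": time; "joints": joint angles; "joint_vel": joint speeds; "joint_efforts": joint torques, N m; "position": TCP position; "ee_rot": TCP orientation; "contact_force": force on the tool from outside, world axes, zero at the start; "wrist_torque": the same for the moment, N m; "gripper_width": finger opening in mm; "grasp_force": force on a finger pad.
Only numpy, scipy, OpenCV 4.12 (cv2) and the standard library are available. Lean on these libraries where they do the work, as an engineer would, in place of code of your own. Each camera call takes 0.05 s, during which the arm holds its last target. There are 200 camera calls.

## Working session

There is one attempt and no reset: what is moved stays moved. The work goes in short steps, Python scripts to look and compute and a tool call to move; the robot and the scene stay as the last step left them, time stands still between calls to the robot, and variables do not carry over. Pictures are saved under pics/ and viewed, at most 10 in all, crops included, and the job is handed in when it is done.

Besides the shell and the picture viewer there is one more tool, called after "Emit:" by a JSON object that holds its "fn" and its "kwargs", one argument or row to a line. send_rows: Moves the arm, as the interface text tells. Its arguments: {"type":"object","properties":{"targets":{"type":"array"}},"required":["targets"]}

```bash
mkdir -p pics
cat > h.py <<'E'
import numpy as np,cv2
from bench import arm
def pt(cam,d,u,v,m=None):
    m=m or arm.camera_model(cam); z=np.median([x for x in d[int(v)-2:int(v)+3,int(u)-2:int(u)+3].ravel() if x>0])
    return (np.array(m["cam_to_world"])@[(u-m["cx"])*z/m["fx"],(v-m["cy"])*z/m["fy"],z,1])[:3]
E
python3 - <<'E'
from h import *
for c in("top","scene"):
    p,d=arm.get_image(c); cv2.imwrite(f"pics/{c}0.png",p[:,:,::-1])
    if c=="top":
        for t in("supply","generator","loadunit","shutoff","key_blue_top","key_yellow_top","key_green_top","key_red_top"):
            for b in arm.boxes_of(c,t)[:3]:
                l,tp,w,h=b["rect"]; print(t,round(b["score"],2),np.round(b["rect"]),pt(c,d,l+w/2,tp+h/2).round(1))
s=arm.read_state();print(s["clock"],s["position"],s["ee_rot"],s["gripper_width"])
E
```

```text
supply 0.89 [155. 210.  55.  67.] [611.1 257.7  44.4]
generator 0.84 [352. 214.  54.  73.] [594.2 -89.1  45.6]
generator 0.84 [424. 178.  56.  64.] [ 662.6 -218.6   60.4]
generator 0.73 [128. 326.  45.  50.] [425.8 318.4   2.9]
loadunit 0.7 [256. 273.  53.  66.] [499.2  80.1  48.4]
shutoff 0.97 [446. 296.  55.  60.] [ 460.5 -248.8   45. ]
key_blue_top 0.77 [166. 223.  18.  17.] [629.7 268.1  61. ]
key_yellow_top 0.7 [340. 165.  19.  16.] [731.4 -39.8  61.6]
key_yellow_top 0.64 [372. 232.  18.  16.] [609.8 -91.   60.5]
key_yellow_top 0.57 [444. 208.  17.  14.] [ 654.3 -220.7   60.9]
key_green_top 0.49 [275. 287.  18.  18.] [514.3  78.2  60.6]
key_red_top 0.55 [467. 305.  22.  16.] [ 482.3 -253.    60.6]
0.5 [268.85796998 564.17178629 204.94893479] [ 9.75370711e-01 -2.20571922e-01 -1.94343933e-05  5.18414169e-05] 85.52118246617624
```

View pics/top0.png

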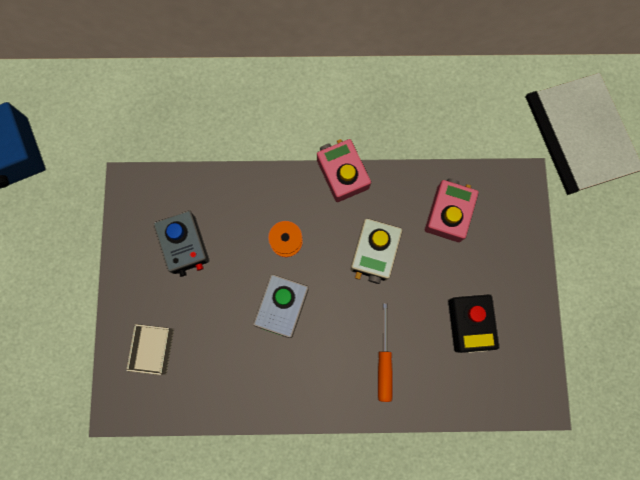

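View pics/scene0.png

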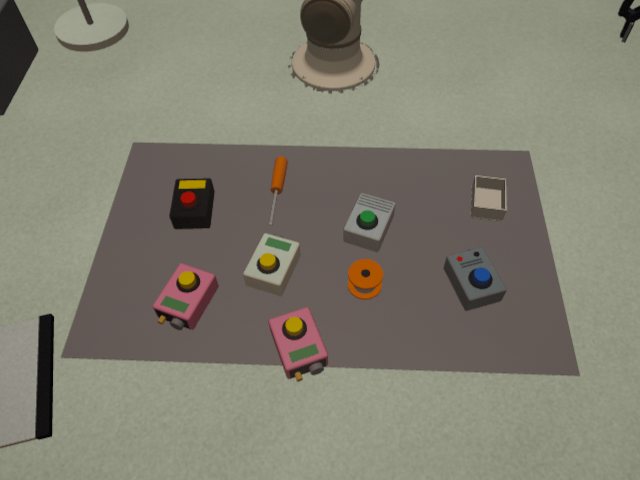

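Top view: the yellow-key candidates are white (380,239), pink (347,173) and pink (453,215). The white one, with display, dial and brass socket, is the generator. Blue key is at (176,231), green at (284,297), and red at (478,314) is to be left alone. Measured key heights come out at about 61 mm, as they must. I'll set out towards blue with the fingers shut and crop the choice.

Emit:
{"fn": "send_rows", "kwargs": {
  "targets": [
    {"gripper":1,"x":3,"y":0.75},
    {"gripper":1,"x":3,"y":0.75},
    {"gripper":1,"x":3,"y":0.75},
    {"gripper":1,"x":3,"y":0.75},
    {"gripper":1,"x":3,"y":0.75}
  ]
}}

```text
$.targets[0]: bad value
```

Emit:
{"fn": "send_rows", "kwargs": {
  "targets": [
    {"gripper":1,"x":3,"y":0.75},
    {"gripper":1,"x":3,"y":0.75},
    {"gripper":1,"x":3,"y":0.75},
    {"gripper":1,"x":3,"y":0.75},
    {"gripper":1,"x":3,"y":0.75}
  ]
}}

```text
$.targets[0]: bad value
```

Emit:
{"fn": "send_rows", "kwargs": {
  "targets": [
    {"gripper":1,"x":3,"y":0.75},
    {"gripper":1,"x":3,"y":0.75},
    {"gripper":1,"x":3,"y":0.75},
    {"gripper":1,"x":2,"y":0.75},
    {"gripper":1}
  ]
}}

```text
$.targets[0]: bad value
```

```bash
cat > look.py <<'E'
import sys
from h import *
key,n=sys.argv[1:3]
m=arm.camera_model("wrist"); s=arm.read_state(); p,d=arm.get_image("wrist"); cv2.imwrite(f"pics/{n}.png",p[:,:,::-1])
R=__import__("scipy.spatial.transform",fromlist=["x"]).Rotation.from_quat(s["ee_rot"]).as_matrix()
print(s["clock"],np.round(s["position"],1),np.round(s["contact_force"],1),s["gripper_width"],R[:,2].round(3))
for b in arm.boxes_of("wrist",key)[:3]:
    l,t,w,h=b["rect"]; q=pt("wrist",d,l+w/2,t+h/2,m); print(round(b["score"],2),np.round(b["rect"]),q.round(1),"tool shift",(R.T@(q-s["position"])).round(1))
E
python3 look.py key_blue_top w1
python3 -c "
import cv2;a=cv2.imread('pics/top0.png')[140:300,300:500];cv2.imwrite('pics/crop.png',cv2.resize(a,None,fx=3,fy=3))"
```

```text
0.5 [268.9 564.2 204.9] [0.2 0.3 0.7] 85.52118246617624 [-0. -0. -1.]
```

View pics/crop.png

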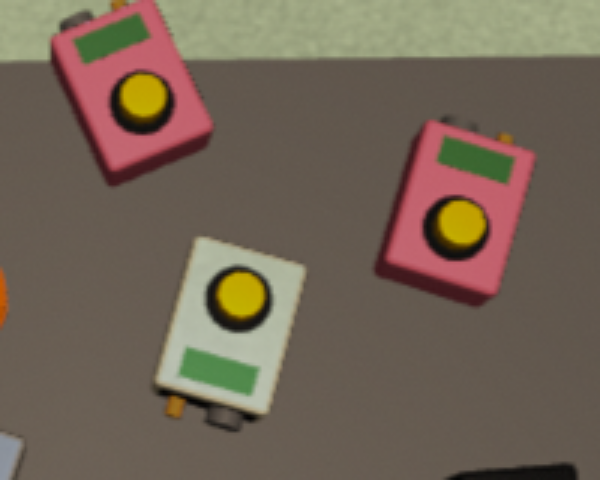

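View pics/w1.png

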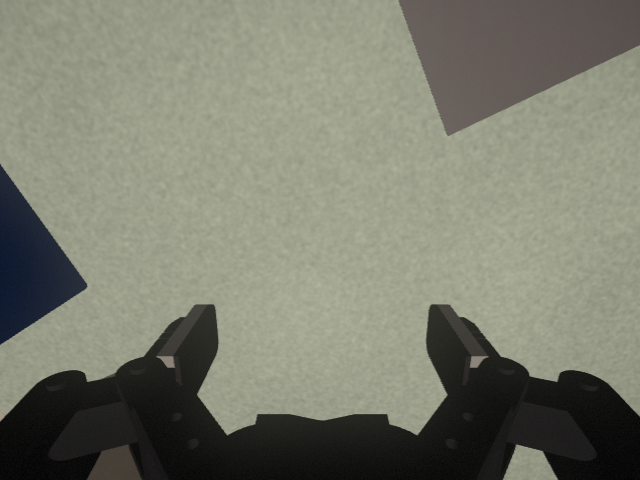

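The crop shows the white module with the yellow key at (242,296), green display, brass socket and dial: this is the generator, and the two others are pink. The wrist view is still from the start pose and shows only the mat corner and the open fingers. The rows were refused, so they must need every field.

Emit:
{"fn": "send_rows", "kwargs": {
  "targets": [
    {"gripper":1,"x":3,"y":0.75,"z":0,"ax":0,"ay":0,"az":0},
    {"gripper":1,"x":3,"y":0.75,"z":0,"ax":0,"ay":0,"az":0},
    {"gripper":1,"x":3,"y":0.75,"z":0,"ax":0,"ay":0,"az":0},
    {"gripper":1,"x":3,"y":0.75,"z":0,"ax":0,"ay":0,"az":0},
    {"gripper":1,"x":3,"y":0.75,"z":0,"ax":0,"ay":0,"az":0}
  ]
}}

```text
clock: 1.02
position: [389.0, 464.8, 205.2]
ee_rot: [0.975, -0.22, 0.0, -0.0]
contact_force: [0.1, 1.1, -0.7]
gripper_width: 25.3
grasp_force: 0.0
```

Emit:
{"fn": "send_rows", "kwargs": {
  "targets": [
    {"gripper":1,"x":3,"y":0.75,"z":0,"ax":0,"ay":0,"az":0},
    {"gripper":1,"x":3,"y":0.75,"z":0,"ax":0,"ay":0,"az":0},
    {"gripper":1,"x":3,"y":0.75,"z":0,"ax":0,"ay":0,"az":0},
    {"gripper":1,"x":3,"y":0.75,"z":0,"ax":0,"ay":0,"az":0},
    {"gripper":1,"x":3,"y":0.75,"z":0,"ax":0,"ay":0,"az":0}
  ]
}}

```text
clock: 1.43
position: [508.5, 366.3, 205.2]
ee_rot: [0.975, -0.221, 0.0, -0.0]
contact_force: [0.2, 0.9, -0.9]
gripper_width: 0.1
grasp_force: 0.0
```

Emit:
{"fn": "send_rows", "kwargs": {
  "targets": [
    {"gripper":1,"x":3,"y":0.75,"z":1,"ax":0,"ay":0,"az":0},
    {"gripper":1,"x":3,"y":0.75,"z":1,"ax":0,"ay":0,"az":0},
    {"gripper":1,"x":2,"y":0.75,"z":1,"ax":0,"ay":0,"az":0},
    {"gripper":1,"x":2,"y":0.75,"z":1,"ax":0,"ay":0,"az":0},
    {"gripper":1,"x":0,"y":0,"z":0,"ax":0,"ay":0,"az":0}
  ]
}}

```text
clock: 1.85
position: [585.7, 293.8, 162.1]
ee_rot: [0.975, -0.223, -0.002, 0.002]
contact_force: [-0.7, 0.6, -0.0]
gripper_width: -0.2
grasp_force: 0.0
```

```bash
python3 look.py key_blue_top w2
```

```text
1.85 [585.7 293.8 162.1] [-0.7  0.6 -0. ] -0.16939315203316024 [-0.004 -0.003 -1.   ]
0.92 [307. 146.  35.  36.] [632.8 269.2  60.2] tool shift [ 53.3   1.3 101.7]
```

View pics/w2.png

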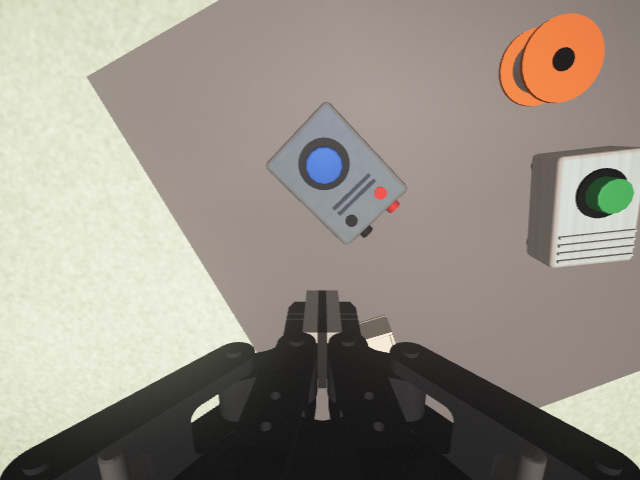

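The wrist view shows the blue key at (324,164) on the grey supply, dead ahead of the shut fingers at (322,300). Top and wrist estimates agree within 3 mm. I'll go above it.

Emit:
{"fn": "send_rows", "kwargs": {
  "targets": [
    {"gripper":1,"x":2.6,"y":0.1,"z":2,"ax":0,"ay":0,"az":0},
    {"gripper":1,"x":2.6,"y":0.1,"z":2,"ax":0,"ay":0,"az":0},
    {"gripper":1,"x":0,"y":0,"z":2,"ax":0,"ay":0,"az":0},
    {"gripper":1,"x":0,"y":0,"z":2.2,"ax":0,"ay":0,"az":0},
    {"gripper":1,"x":0,"y":0,"z":0,"ax":0,"ay":0,"az":0}
  ]
}}

```text
clock: 2.37
position: [627.9, 272.5, 78.4]
ee_rot: [0.975, -0.221, -0.003, 0.003]
contact_force: [-0.7, 0.5, -1.2]
gripper_width: 0.2
grasp_force: 0.0
```

Emit:
{"fn": "send_rows", "kwargs": {
  "targets": [
    {"gripper":1,"x":0,"y":0,"z":0,"ax":0,"ay":0,"az":0}
  ]
}}

```text
clock: 2.45
position: [630.2, 273.7, 82.7]
ee_rot: [0.976, -0.22, -0.0, 0.001]
contact_force: [0.6, -0.1, 1.4]
gripper_width: -0.2
grasp_force: 0.0
```

```bash
python3 look.py key_blue_top w3
```

```text
2.45 [630.2 273.7  82.7] [ 0.6 -0.1  1.4] -0.19619301838804712 [-0.001 -0.001 -1.   ]
0.58 [303. 232.  48.  56.] [635.  268.6  60.7] tool shift [ 6.5  2.5 22. ]
```

View pics/w3.png

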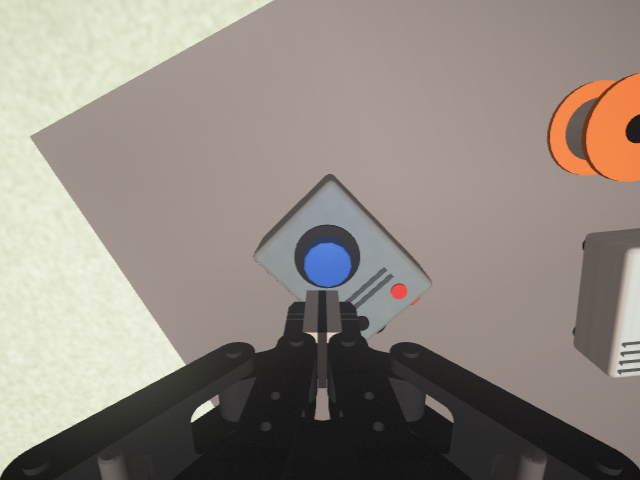

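The blue key is centred at (327,265), just ahead of the fingers at (322,300). I'll correct by 4 and 3 mm and descend slowly.

Emit:
{"fn": "send_rows", "kwargs": {
  "targets": [
    {"gripper":1,"x":0.2,"y":0.15,"z":0.3,"ax":0,"ay":0,"az":0},
    {"gripper":1,"x":0.2,"y":0.15,"z":0.3,"ax":0,"ay":0,"az":0},
    {"gripper":1,"x":0,"y":0,"z":0.3,"ax":0,"ay":0,"az":0},
    {"gripper":1,"x":0,"y":0,"z":0.2,"ax":0,"ay":0,"az":0},
    {"gripper":1,"x":0,"y":0,"z":0,"ax":0,"ay":0,"az":0}
  ]
}}

```text
clock: 2.97
position: [632.9, 268.4, 71.5]
ee_rot: [0.975, -0.221, -0.0, 0.0]
contact_force: [-0.5, -1.0, -0.2]
gripper_width: 0.1
grasp_force: 0.0
```

Emit:
{"fn": "send_rows", "kwargs": {
  "targets": [
    {"gripper":1,"x":0,"y":0,"z":0,"ax":0,"ay":0,"az":0},
    {"gripper":1,"x":0,"y":0,"z":0,"ax":0,"ay":0,"az":0}
  ]
}}

```text
clock: 3.13
position: [633.3, 268.7, 72.1]
ee_rot: [0.975, -0.221, 0.0, -0.0]
contact_force: [0.6, 0.9, 0.1]
gripper_width: 0.1
grasp_force: 0.0
```

Emit:
{"fn": "send_rows", "kwargs": {
  "targets": [
    {"gripper":1,"x":0,"y":0,"z":0.3,"ax":0,"ay":0,"az":0},
    {"gripper":1,"x":0,"y":0,"z":0.3,"ax":0,"ay":0,"az":0},
    {"gripper":1,"x":0,"y":0,"z":0.3,"ax":0,"ay":0,"az":0},
    {"gripper":1,"x":0,"y":0,"z":0.2,"ax":0,"ay":0,"az":0},
    {"gripper":1,"x":0,"y":0,"z":0.2,"ax":0,"ay":0,"az":0}
  ]
}}

```text
clock: 3.55
position: [633.1, 268.6, 58.5]
ee_rot: [0.975, -0.221, -0.0, 0.0]
contact_force: [0.1, -0.1, 0.2]
gripper_width: 0.4
grasp_force: 0.0
```

Emit:
{"fn": "send_rows", "kwargs": {
  "targets": [
    {"gripper":1,"x":0,"y":0,"z":0.15,"ax":0,"ay":0,"az":0},
    {"gripper":1,"x":0,"y":0,"z":0.15,"ax":0,"ay":0,"az":0},
    {"gripper":1,"x":0,"y":0,"z":0.1,"ax":0,"ay":0,"az":0},
    {"gripper":1,"x":0,"y":0,"z":0.1,"ax":0,"ay":0,"az":0},
    {"gripper":1,"x":0,"y":0,"z":0,"ax":0,"ay":0,"az":0}
  ]
}}

```text
clock: 3.97
position: [633.1, 268.6, 53.8]
ee_rot: [0.975, -0.221, -0.0, 0.0]
contact_force: [0.2, 0.5, -0.2]
gripper_width: -0.1
grasp_force: 0.0
```

Emit:
{"fn": "send_rows", "kwargs": {
  "targets": [
    {"gripper":1,"x":0,"y":0,"z":0.1,"ax":0,"ay":0,"az":0}
  ]
}}

```text
clock: 4.05
position: [633.4, 268.8, 53.2]
ee_rot: [0.975, -0.221, 0.0, -0.0]
contact_force: [0.0, -0.1, 0.2]
gripper_width: 0.2
grasp_force: 0.0
```

```bash
python3 look.py key_blue_top w4
```

```text
4.05 [633.4 268.8  53.2] [ 0.  -0.1  0.2] 0.2365905882395735 [ 0.  0. -1.]
0.6 [293. 259.  57.  45.] [639.2 266.8  60.5] tool shift [ 6.1 -0.7 -7.2]
```

View pics/w4.png

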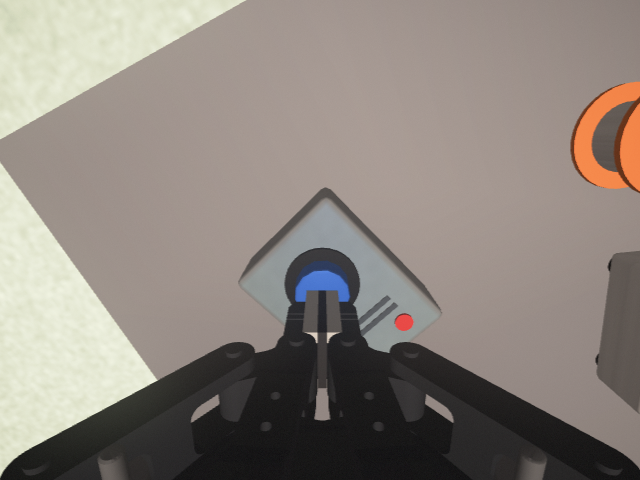

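The blue key is partly under the fingers, its front edge at (322,272), yet there is no force and its depth still reads high. I'll check the depths of the fingers, key and housing.

Run:
```python
from h import *
p,d=arm.get_image("wrist");m=arm.camera_model("wrist")
print(np.array(m["cam_to_world"]).round(2))
for u,v in [(322,215),(270,270),(380,280),(322,258),(322,275),(322,282),(305,292),(340,292),(315,296),(315,310),(330,310),(315,328),(500,200)]:
    print(u,v,p[v,u],d[v,u],pt("wrist",d,u,v,m).round(1))
s=arm.read_state();print(s["position"],s["contact_force"])
```

```text
[[-4.3000e-01 -8.6000e-01 -2.6000e-01  7.0084e+02]
 [-9.0000e-01  4.1000e-01  1.2000e-01  2.3710e+02]
 [ 0.0000e+00  2.9000e-01 -9.6000e-01  2.2122e+02]
 [ 0.0000e+00  0.0000e+00  0.0000e+00  1.0000e+00]]
322 215 [152 158 163] 180.63297 [665.4 253.8  44.4]
270 270 [147 153 153] 189.21857 [650.4 291.4  44.4]
380 280 [150 158 158] 190.76955 [620.1 241.1  44.4]
322 258 [59 57 60] 185.25807 [645.5 263.3  47. ]
322 275 [ 80 125 212] 172.30775 [642.  265.   60.6]
322 282 [ 76 120 209] 174.86067 [638.5 266.6  60.2]
305 292 [ 72 117 204] 175.14444 [637.7 276.2  61.2]
340 292 [ 72 116 205] 174.9083 [630.  260.9  60.4]
315 296 [93 88 88] 144.57631 [645.2 266.6  88.7]
315 310 [91 86 85] 133.18604 [645.1 266.4 100.7]
330 310 [91 87 85] 134.32022 [642.7 261.4 100.8]
315 328 [90 85 82] 122.131584 [644.8 266.3 113.3]
500 200 [165 152 145] 224.31491 [ 6.173e+02  1.537e+02 -2.000e-01]
[633.18229052 268.68951473  53.01213788] [ 0.14963833  0.48295165 -0.00210465]
```

The camera pose is sound: housing reads 44.4, bench −0.2. But the fingers' lower edge shows at z≈85 where the TCP reads 53, and the key is still out at 60.5. So the real tips seem to sit some 25–30 mm above the reported TCP. I'll go down slowly, watching force and depth.

Emit:
{"fn": "send_rows", "kwargs": {
  "targets": [
    {"gripper":1,"x":0,"y":0,"z":0.2,"ax":0,"ay":0,"az":0},
    {"gripper":1,"x":0,"y":0,"z":0.2,"ax":0,"ay":0,"az":0},
    {"gripper":1,"x":0,"y":0,"z":0.2,"ax":0,"ay":0,"az":0},
    {"gripper":1,"x":0,"y":0,"z":0.2,"ax":0,"ay":0,"az":0}
  ]
}}

```text
clock: 4.53
position: [633.1, 268.6, 44.7]
ee_rot: [0.975, -0.221, -0.0, 0.0]
contact_force: [-0.9, 0.7, -0.9]
gripper_width: -0.0
grasp_force: 0.0
```

```bash
cat > dep.py <<'E'
from h import *
p,d=arm.get_image("wrist");m=arm.camera_model("wrist");s=arm.read_state()
print(s["clock"],np.round(s["position"],1),np.round(s["contact_force"],2),s["gripper_width"])
M=np.array(m["cam_to_world"]);v,u=np.mgrid[:480,:640]
P=np.stack([(u-m["cx"])*d/m["fx"],(v-m["cy"])*d/m["fy"],d,np.ones_like(d)],-1)@M.T
c=int(round(m["cx"]))
print([(r,np.round(P[r,c-6,:3],0).tolist()) for r in range(240,345,6)])
w=np.hypot(P[...,0]-s["position"][0],P[...,1]-s["position"][1])<25
h=cv2.cvtColor(p,cv2.COLOR_RGB2HSV)
for n,lo,hi in(("blue",95,130),("yellow",18,35),("green",45,85)):
    k=w&(h[...,0]>lo)&(h[...,0]<hi)&(h[...,1]>110)&(h[...,2]>70)&(P[...,2]<66)&(P[...,2]>46)
    if k.sum()>20: print(n,k.sum(),"z 50/90%",np.percentile(P[k][:,2],[50,90]).round(1))
E
python3 dep.py
```

```text
4.5833 [632.8 268.5  44.2] [0.49 0.95 0.28] -0.017390028557135066
[(240, [656.0, 261.0, 43.0]), (246, [654.0, 262.0, 43.0]), (252, [651.0, 264.0, 44.0]), (258, [649.0, 265.0, 46.0]), (264, [647.0, 266.0, 48.0]), (270, [645.0, 267.0, 50.0]), (276, [645.0, 266.0, 59.0]), (282, [643.0, 267.0, 60.0]), (288, [640.0, 269.0, 59.0]), (294, [644.0, 266.0, 77.0]), (300, [644.0, 266.0, 83.0]), (306, [645.0, 266.0, 88.0]), (312, [645.0, 266.0, 94.0]), (318, [644.0, 266.0, 98.0]), (324, [644.0, 266.0, 102.0]), (330, [645.0, 266.0, 106.0]), (336, [701.0, 237.0, 212.0]), (342, [641.0, 267.0, 108.0])]
blue 1245 z 50/90% [59.1 60.3]
```

Emit:
{"fn": "send_rows", "kwargs": {
  "targets": [
    {"gripper":1,"x":0,"y":0,"z":0.2,"ax":0,"ay":0,"az":0},
    {"gripper":1,"x":0,"y":0,"z":0.2,"ax":0,"ay":0,"az":0},
    {"gripper":1,"x":0,"y":0,"z":0.2,"ax":0,"ay":0,"az":0},
    {"gripper":1,"x":0,"y":0,"z":0.2,"ax":0,"ay":0,"az":0},
    {"gripper":1,"x":0,"y":0,"z":0.1,"ax":0,"ay":0,"az":0}
  ]
}}

```text
clock: 5.0
position: [633.0, 268.6, 35.6]
ee_rot: [0.975, -0.221, -0.0, 0.0]
contact_force: [-1.0, 0.3, -0.4]
gripper_width: 0.0
grasp_force: 0.0
```

Emit:
{"fn": "send_rows", "kwargs": {
  "targets": [
    {"gripper":1,"x":0,"y":0,"z":0.1,"ax":0,"ay":0,"az":0},
    {"gripper":1,"x":0,"y":0,"z":0.1,"ax":0,"ay":0,"az":0}
  ]
}}

```text
clock: 5.17
position: [633.2, 268.6, 34.3]
ee_rot: [0.975, -0.22, -0.0, 0.0]
contact_force: [-1.2, -1.3, 2.0]
gripper_width: 0.1
grasp_force: 1.2
```

```bash
python3 dep.py
```

```text
5.2167 [633.2 268.6  34.1] [-1.01 -0.41  0.91] -0.3300634322844649
[(240, [660.0, 260.0, 45.0]), (246, [657.0, 261.0, 45.0]), (252, [654.0, 262.0, 44.0]), (258, [652.0, 263.0, 44.0]), (264, [650.0, 264.0, 47.0]), (270, [647.0, 266.0, 46.0]), (276, [645.0, 266.0, 49.0]), (282, [645.0, 266.0, 56.0]), (288, [644.0, 267.0, 60.0]), (294, [645.0, 266.0, 68.0]), (300, [645.0, 266.0, 73.0]), (306, [645.0, 266.0, 79.0]), (312, [645.0, 266.0, 83.0]), (318, [645.0, 266.0, 88.0]), (324, [645.0, 266.0, 93.0]), (330, [645.0, 266.0, 97.0]), (336, [644.0, 266.0, 98.0]), (342, [641.0, 268.0, 97.0])]
blue 876 z 50/90% [57.1 59.8]
```

Possibly touching now (about 2 N). I'll continue 1 mm at a time.

Emit:
{"fn": "send_rows", "kwargs": {
  "targets": [
    {"gripper":1,"x":0,"y":0,"z":0.1,"ax":0,"ay":0,"az":0},
    {"gripper":1,"x":0,"y":0,"z":0.1,"ax":0,"ay":0,"az":0}
  ]
}}

```text
clock: 5.38
position: [633.2, 268.7, 32.4]
ee_rot: [0.975, -0.221, 0.0, -0.0]
contact_force: [-0.2, -0.6, 2.3]
gripper_width: 0.3
grasp_force: 1.2
```

Emit:
{"fn": "send_rows", "kwargs": {
  "targets": [
    {"gripper":1,"x":0,"y":0,"z":0.1,"ax":0,"ay":0,"az":0},
    {"gripper":1,"x":0,"y":0,"z":0.1,"ax":0,"ay":0,"az":0}
  ]
}}

```text
clock: 5.55
position: [633.2, 268.7, 30.1]
ee_rot: [0.975, -0.221, 0.0, -0.0]
contact_force: [-0.4, -0.2, 2.6]
gripper_width: 0.5
grasp_force: 1.2
```

```bash
python3 dep.py
```

```text
5.6 [633.2 268.7  29.8] [-1.17  0.09  2.  ] 0.00017496151785486945
[(240, [661.0, 259.0, 44.0]), (246, [658.0, 260.0, 44.0]), (252, [656.0, 261.0, 45.0]), (258, [653.0, 263.0, 44.0]), (264, [651.0, 264.0, 46.0]), (270, [649.0, 265.0, 46.0]), (276, [646.0, 266.0, 46.0]), (282, [645.0, 266.0, 51.0]), (288, [644.0, 267.0, 55.0]), (294, [645.0, 266.0, 64.0]), (300, [645.0, 266.0, 69.0]), (306, [645.0, 266.0, 74.0]), (312, [645.0, 266.0, 79.0]), (318, [645.0, 266.0, 84.0]), (324, [645.0, 266.0, 88.0]), (330, [645.0, 266.0, 92.0]), (336, [643.0, 267.0, 93.0]), (342, [641.0, 268.0, 93.0])]
blue 700 z 50/90% [53.8 55.7]
```

It works: about 2.5 N, with the key top at about 55.5. So contact was at TCP z≈35. I'll push 2.5 mm more, then rise.

Emit:
{"fn": "send_rows", "kwargs": {
  "targets": [
    {"gripper":1,"x":0,"y":0,"z":0.1,"ax":0,"ay":0,"az":0},
    {"gripper":1,"x":0,"y":0,"z":0.1,"ax":0,"ay":0,"az":0},
    {"gripper":1,"x":0,"y":0,"z":0.05,"ax":0,"ay":0,"az":0},
    {"gripper":1,"x":0,"y":0,"z":0,"ax":0,"ay":0,"az":0}
  ]
}}

```text
clock: 5.93
position: [633.2, 268.6, 27.3]
ee_rot: [0.975, -0.221, -0.0, 0.0]
contact_force: [-0.7, -0.2, 1.6]
gripper_width: -0.0
grasp_force: 0.7
```

Emit:
{"fn": "send_rows", "kwargs": {
  "targets": [
    {"gripper":1,"x":0,"y":0,"z":-0.3,"ax":0,"ay":0,"az":0},
    {"gripper":1,"x":0,"y":0,"z":-1,"ax":0,"ay":0,"az":0},
    {"gripper":1,"x":0,"y":0,"z":-2,"ax":0,"ay":0,"az":0},
    {"gripper":1,"x":0,"y":0,"z":-2,"ax":0,"ay":0,"az":0},
    {"gripper":1,"x":0,"y":0,"z":-1,"ax":0,"ay":0,"az":0}
  ]
}}

```text
clock: 6.35
position: [634.8, 269.5, 94.0]
ee_rot: [0.975, -0.22, 0.002, -0.002]
contact_force: [0.4, 1.1, 0.6]
gripper_width: 0.1
grasp_force: 0.0
```

Emit:
{"fn": "send_rows", "kwargs": {
  "targets": [
    {"gripper":1,"x":0,"y":0,"z":-0.5,"ax":0,"ay":0,"az":0},
    {"gripper":1,"x":0,"y":0,"z":0,"ax":0,"ay":0,"az":0}
  ]
}}

```text
clock: 6.52
position: [633.8, 269.1, 97.1]
ee_rot: [0.975, -0.221, 0.001, -0.001]
contact_force: [-0.3, 1.0, 0.2]
gripper_width: 0.2
grasp_force: 0.0
```

```bash
python3 dep.py|grep -v '^\[('; python3 look.py key_blue_top w5
```

```text
6.5667 [633.1 268.8  95.7] [-0.66  0.32 -0.98] -0.06607751749356326
blue 1416 z 50/90% [51.2 52.1]
6.5667 [633.1 268.8  95.7] [-0.7  0.3 -1. ] -0.06607751749356326 [ 0.     0.001 -1.   ]
0.73 [297. 236.  48.  46.] [633.4 269.8  52.8] tool shift [-0.2 -1.  42.9]
0.5 [634. 289.   5.  18.] [517.1  93.5  47.3] tool shift [-29.2 208.1  48.2]
```

The blue key sits at about 52.5, so 8 mm in and above the 5 mm needed. Next is yellow, along a path with the tips over 100 mm high.

Emit:
{"fn": "send_rows", "kwargs": {
  "targets": [
    {"gripper":1,"x":1.2,"y":3,"z":0,"ax":0,"ay":0,"az":0},
    {"gripper":1,"x":1.2,"y":3,"z":0,"ax":0,"ay":0,"az":0},
    {"gripper":1,"x":1.2,"y":3,"z":0,"ax":0,"ay":0,"az":0},
    {"gripper":1,"x":1.2,"y":3,"z":0,"ax":0,"ay":0,"az":0},
    {"gripper":1,"x":1.2,"y":3,"z":0,"ax":0,"ay":0,"az":0}
  ]
}}

```text
clock: 7.08
position: [621.7, 105.9, 94.1]
ee_rot: [0.975, -0.22, -0.001, 0.001]
contact_force: [1.7, -0.5, -0.9]
gripper_width: -0.3
grasp_force: 0.0
```

Emit:
{"fn": "send_rows", "kwargs": {
  "targets": [
    {"gripper":1,"x":1.2,"y":3,"z":0,"ax":0,"ay":0,"az":0},
    {"gripper":1,"x":1.2,"y":3,"z":0,"ax":0,"ay":0,"az":0},
    {"gripper":1,"x":1.2,"y":3,"z":0,"ax":0,"ay":0,"az":0},
    {"gripper":1,"x":1.2,"y":3,"z":0,"ax":0,"ay":0,"az":0},
    {"gripper":1,"x":1.2,"y":3,"z":0,"ax":0,"ay":0,"az":0}
  ]
}}

```text
clock: 7.5
position: [611.4, -55.3, 94.2]
ee_rot: [0.975, -0.221, -0.001, 0.0]
contact_force: [0.1, 0.2, -0.4]
gripper_width: -0.4
grasp_force: 0.0
```

Emit:
{"fn": "send_rows", "kwargs": {
  "targets": [
    {"gripper":1,"x":0.8,"y":1.7,"z":0,"ax":0,"ay":0,"az":0},
    {"gripper":1,"x":0.7,"y":1.6,"z":0,"ax":0,"ay":0,"az":0},
    {"gripper":1,"x":0,"y":0,"z":0,"ax":0,"ay":0,"az":0},
    {"gripper":1,"x":0,"y":0,"z":0,"ax":0,"ay":0,"az":0},
    {"gripper":1,"x":0,"y":0,"z":0,"ax":0,"ay":0,"az":0}
  ]
}}

```text
clock: 7.92
position: [611.4, -89.6, 94.7]
ee_rot: [0.975, -0.221, -0.001, 0.0]
contact_force: [0.1, 0.0, -1.2]
gripper_width: -0.4
grasp_force: 0.0
```

```bash
python3 look.py key_yellow_top w6
```

```text
7.9167 [611.4 -89.6  94.7] [ 0.1  0.  -1.2] -0.40734732644241833 [-0.001  0.    -1.   ]
0.86 [475.  60.  64.  62.] [ 656.9 -218.1   60.1] tool shift [96.4 96.3 34.5]
0.77 [300. 230.  46.  48.] [617.1 -92.2  60.2] tool shift [ 6.2 -0.2 34.4]
0.67 [604. 302.  36.  50.] [ 490.  -243.3   60.2] tool shift [-43.5 191.   34.7]
```

View pics/w6.png

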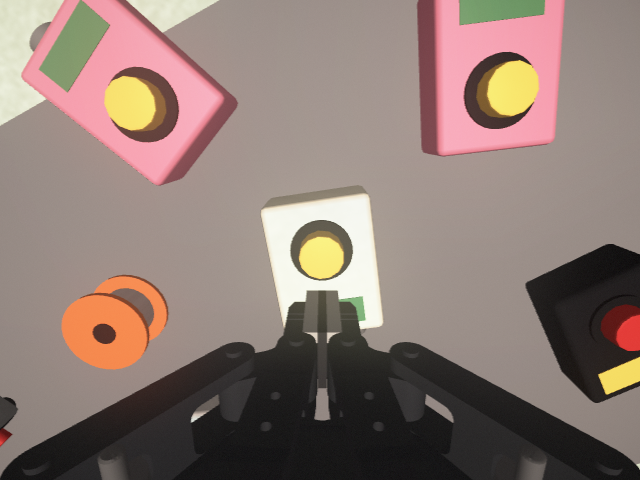

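The yellow key on the white generator is centred at (321,257), straight ahead of the fingers; the pink ones are at (131,103) and (512,88). I'll shift x by 4 mm, then go down.

Emit:
{"fn": "send_rows", "kwargs": {
  "targets": [
    {"gripper":1,"x":0.2,"y":0,"z":1,"ax":0,"ay":0,"az":0},
    {"gripper":1,"x":0.2,"y":0,"z":1,"ax":0,"ay":0,"az":0},
    {"gripper":1,"x":0,"y":0,"z":1,"ax":0,"ay":0,"az":0},
    {"gripper":1,"x":0,"y":0,"z":1,"ax":0,"ay":0,"az":0},
    {"gripper":1,"x":0,"y":0,"z":0.5,"ax":0,"ay":0,"az":0}
  ]
}}

```text
clock: 8.43
position: [614.0, -91.6, 47.8]
ee_rot: [0.975, -0.221, -0.002, 0.0]
contact_force: [-0.2, 0.3, 1.0]
gripper_width: -0.0
grasp_force: 0.0
```

Emit:
{"fn": "send_rows", "kwargs": {
  "targets": [
    {"gripper":1,"x":0,"y":0,"z":0.3,"ax":0,"ay":0,"az":0},
    {"gripper":1,"x":0,"y":0,"z":0.3,"ax":0,"ay":0,"az":0},
    {"gripper":1,"x":0,"y":0,"z":0.2,"ax":0,"ay":0,"az":0},
    {"gripper":1,"x":0,"y":0,"z":0,"ax":0,"ay":0,"az":0},
    {"gripper":1,"x":0,"y":0,"z":0,"ax":0,"ay":0,"az":0}
  ]
}}

```text
clock: 8.85
position: [615.6, -91.8, 42.8]
ee_rot: [0.975, -0.221, 0.0, -0.0]
contact_force: [0.4, -0.2, 0.3]
gripper_width: -0.2
grasp_force: 0.0
```

```bash
python3 dep.py
```

```text
8.9 [615.7 -91.7  43. ] [-0.76 -0.22 -0.35] -0.21636134926962228
[(240, [640.0, -100.0, 44.0]), (246, [637.0, -98.0, 45.0]), (252, [635.0, -97.0, 45.0]), (258, [633.0, -96.0, 48.0]), (264, [630.0, -95.0, 48.0]), (270, [629.0, -94.0, 52.0]), (276, [628.0, -94.0, 58.0]), (282, [626.0, -93.0, 60.0]), (288, [623.0, -92.0, 60.0]), (294, [627.0, -94.0, 77.0]), (300, [627.0, -94.0, 81.0]), (306, [627.0, -94.0, 87.0]), (312, [628.0, -94.0, 92.0]), (318, [627.0, -94.0, 96.0]), (324, [628.0, -95.0, 102.0]), (330, [627.0, -94.0, 104.0]), (336, [626.0, -94.0, 107.0]), (342, [624.0, -93.0, 106.0])]
yellow 1202 z 50/90% [59.6 60.9]
```

Same geometry as with blue. Contact should come at z≈35; I'll press down to about 27.5.

Emit:
{"fn": "send_rows", "kwargs": {
  "targets": [
    {"gripper":1,"x":0,"y":0,"z":0.2,"ax":0,"ay":0,"az":0},
    {"gripper":1,"x":0,"y":0,"z":0.2,"ax":0,"ay":0,"az":0},
    {"gripper":1,"x":0,"y":0,"z":0.2,"ax":0,"ay":0,"az":0},
    {"gripper":1,"x":0,"y":0,"z":0.2,"ax":0,"ay":0,"az":0},
    {"gripper":1,"x":0,"y":0,"z":0.1,"ax":0,"ay":0,"az":0}
  ]
}}

```text
clock: 9.32
position: [615.4, -91.7, 33.5]
ee_rot: [0.975, -0.221, -0.0, 0.0]
contact_force: [-0.4, -0.5, 2.7]
gripper_width: 0.1
grasp_force: 1.2
```

Emit:
{"fn": "send_rows", "kwargs": {
  "targets": [
    {"gripper":1,"x":0,"y":0,"z":0.1,"ax":0,"ay":0,"az":0},
    {"gripper":1,"x":0,"y":0,"z":0.1,"ax":0,"ay":0,"az":0},
    {"gripper":1,"x":0,"y":0,"z":0.1,"ax":0,"ay":0,"az":0}
  ]
}}

```text
clock: 9.57
position: [615.4, -91.7, 30.6]
ee_rot: [0.975, -0.221, 0.0, 0.0]
contact_force: [-0.1, -0.5, 2.6]
gripper_width: 0.1
grasp_force: 1.2
```

Emit:
{"fn": "send_rows", "kwargs": {
  "targets": [
    {"gripper":1,"x":0,"y":0,"z":0.1,"ax":0,"ay":0,"az":0},
    {"gripper":1,"x":0,"y":0,"z":0.1,"ax":0,"ay":0,"az":0},
    {"gripper":1,"x":0,"y":0,"z":0.1,"ax":0,"ay":0,"az":0}
  ]
}}

```text
clock: 9.82
position: [615.4, -91.7, 27.5]
ee_rot: [0.975, -0.221, -0.0, 0.0]
contact_force: [0.3, -0.4, 2.1]
gripper_width: -0.2
grasp_force: 1.2
```

```bash
python3 dep.py|grep -v '^\[('
```

```text
9.8667 [615.4 -91.7  27.3] [-2.    0.18  2.33] -0.3459618983682762
yellow 648 z 50/90% [51.9 53.3]
```

Emit:
{"fn": "send_rows", "kwargs": {
  "targets": [
    {"gripper":1,"x":0,"y":0,"z":-0.3,"ax":0,"ay":0,"az":0},
    {"gripper":1,"x":0,"y":0,"z":-1,"ax":0,"ay":0,"az":0},
    {"gripper":1,"x":0,"y":0,"z":-2,"ax":0,"ay":0,"az":0},
    {"gripper":1,"x":0,"y":0,"z":-2,"ax":0,"ay":0,"az":0},
    {"gripper":1,"x":0,"y":0,"z":-1.5,"ax":0,"ay":0,"az":0}
  ]
}}

```text
clock: 10.28
position: [616.3, -91.8, 97.9]
ee_rot: [0.975, -0.22, 0.001, -0.0]
contact_force: [-0.1, -1.1, 0.2]
gripper_width: -0.0
grasp_force: 0.0
```

```bash
python3 dep.py|grep -v '^\[('
```

```text
10.3333 [618.3 -91.9 101.2] [ 1.75 -0.28  2.39] 0.030304414577583115
yellow 1429 z 50/90% [55.9 56.8]
```

Emit:
{"fn": "send_rows", "kwargs": {
  "targets": [
    {"gripper":1,"x":-2.7,"y":-1.85,"z":0,"ax":0,"ay":0,"az":0},
    {"gripper":1,"x":-2.7,"y":-1.85,"z":0,"ax":0,"ay":0,"az":0},
    {"gripper":1,"x":-2.7,"y":-1.85,"z":0,"ax":0,"ay":0,"az":0},
    {"gripper":1,"x":-2.7,"y":-1.85,"z":0,"ax":0,"ay":0,"az":0},
    {"gripper":1,"x":-2.7,"y":-1.85,"z":0,"ax":0,"ay":0,"az":0}
  ]
}}

```text
clock: 10.75
position: [532.6, 50.9, 95.9]
ee_rot: [0.975, -0.221, 0.0, -0.0]
contact_force: [0.3, 0.3, 0.4]
gripper_width: -0.1
grasp_force: 0.0
```

Emit:
{"fn": "send_rows", "kwargs": {
  "targets": [
    {"gripper":1,"x":-1.3,"y":-1,"z":0,"ax":0,"ay":0,"az":0},
    {"gripper":1,"x":-1.3,"y":-0.9,"z":0,"ax":0,"ay":0,"az":0},
    {"gripper":1,"x":0,"y":0,"z":0,"ax":0,"ay":0,"az":0},
    {"gripper":1,"x":0,"y":0,"z":0,"ax":0,"ay":0,"az":0},
    {"gripper":1,"x":0,"y":0,"z":0,"ax":0,"ay":0,"az":0}
  ]
}}

```text
clock: 11.17
position: [518.4, 78.0, 95.8]
ee_rot: [0.975, -0.221, 0.0, -0.0]
contact_force: [-0.7, -1.0, 0.0]
gripper_width: 0.3
grasp_force: 0.0
```

```bash
python3 look.py key_green_top w7
```

```text
11.1667 [518.4  78.   95.8] [-0.7 -1.   0. ] 0.32490099983879667 [ 0.001  0.    -1.   ]
0.89 [302. 242.  40.  48.] [516.8  79.2  60.6] tool shift [-1.9 -0.4 35.1]
```

View pics/w7.png

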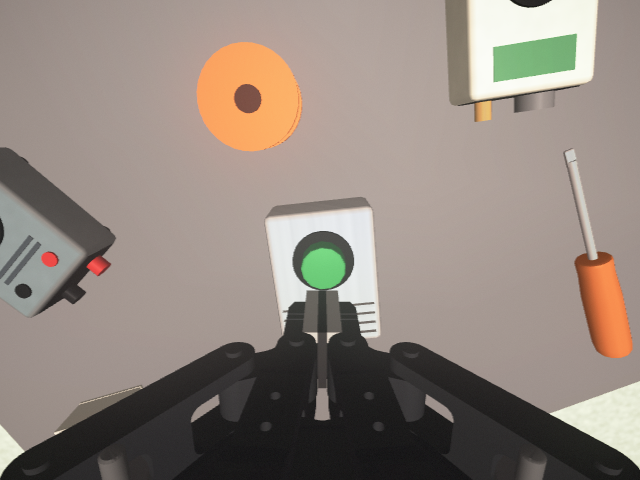

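The green key is centred at (323,267) on the finned aluminium load; it needs about −2 mm in x. I'll check yellow's depth from the top camera first while going down.

Emit:
{"fn": "send_rows", "kwargs": {
  "targets": [
    {"gripper":1,"x":-0.2,"y":0,"z":1,"ax":0,"ay":0,"az":0},
    {"gripper":1,"x":0,"y":0,"z":1,"ax":0,"ay":0,"az":0},
    {"gripper":1,"x":0,"y":0,"z":1,"ax":0,"ay":0,"az":0},
    {"gripper":1,"x":0,"y":0,"z":1,"ax":0,"ay":0,"az":0},
    {"gripper":1,"x":0,"y":0,"z":0.5,"ax":0,"ay":0,"az":0}
  ]
}}

```text
clock: 11.68
position: [515.3, 78.3, 48.5]
ee_rot: [0.975, -0.221, -0.001, 0.001]
contact_force: [-1.2, 1.0, -0.3]
gripper_width: 0.2
grasp_force: 0.0
```

Emit:
{"fn": "send_rows", "kwargs": {
  "targets": [
    {"gripper":1,"x":0,"y":0,"z":0.3,"ax":0,"ay":0,"az":0},
    {"gripper":1,"x":0,"y":0,"z":0.3,"ax":0,"ay":0,"az":0},
    {"gripper":1,"x":0,"y":0,"z":0.2,"ax":0,"ay":0,"az":0},
    {"gripper":1,"x":0,"y":0,"z":0,"ax":0,"ay":0,"az":0},
    {"gripper":1,"x":0,"y":0,"z":0,"ax":0,"ay":0,"az":0}
  ]
}}

```text
clock: 12.1
position: [516.4, 79.2, 42.7]
ee_rot: [0.975, -0.22, 0.0, -0.0]
contact_force: [-0.3, -1.0, -0.4]
gripper_width: -0.4
grasp_force: 0.0
```

```bash
python3 dep.py
cat > top.py <<'E'
from h import *
p,d=arm.get_image("top"); cv2.imwrite("pics/topN.png",p[:,:,::-1])
for n,u,v in(("blue",175,232),("yellow",380,239),("green",284,297),("red",478,314),("pinkref",347,173)): print(n,pt("top",d,u,v).round(1))
E
python3 top.py
```

```text
12.15 [516.5  79.2  42.9] [-0.42 -0.17 -0.59] 0.01697950588528467
[(240, [541.0, 71.0, 45.0]), (246, [538.0, 73.0, 44.0]), (252, [535.0, 74.0, 44.0]), (258, [533.0, 75.0, 47.0]), (264, [531.0, 76.0, 47.0]), (270, [529.0, 77.0, 50.0]), (276, [528.0, 77.0, 57.0]), (282, [527.0, 78.0, 61.0]), (288, [524.0, 79.0, 60.0]), (294, [528.0, 77.0, 76.0]), (300, [528.0, 77.0, 82.0]), (306, [528.0, 77.0, 87.0]), (312, [528.0, 77.0, 91.0]), (318, [528.0, 77.0, 96.0]), (324, [528.0, 76.0, 101.0]), (330, [528.0, 77.0, 104.0]), (336, [527.0, 77.0, 107.0]), (342, [524.0, 78.0, 106.0])]
green 570 z 50/90% [60.3 61.1]
blue [630.3 269.4  52.8]
yellow [613.5 -91.2  52.5]
green [480.3  57.9 402.7]
red [ 479.7 -252.1   61.3]
pinkref [732.8 -35.3  60.9]
```

Blue and yellow are both about 8 mm in and red is out. Pressing green the same way.

Emit:
{"fn": "send_rows", "kwargs": {
  "targets": [
    {"gripper":1,"x":0,"y":0,"z":0.2,"ax":0,"ay":0,"az":0},
    {"gripper":1,"x":0,"y":0,"z":0.2,"ax":0,"ay":0,"az":0},
    {"gripper":1,"x":0,"y":0,"z":0.2,"ax":0,"ay":0,"az":0},
    {"gripper":1,"x":0,"y":0,"z":0.2,"ax":0,"ay":0,"az":0},
    {"gripper":1,"x":0,"y":0,"z":0.1,"ax":0,"ay":0,"az":0}
  ]
}}

```text
clock: 12.62
position: [516.2, 79.0, 33.4]
ee_rot: [0.975, -0.221, -0.0, 0.0]
contact_force: [-0.8, 0.8, 1.8]
gripper_width: 0.1
grasp_force: 1.2
```

Emit:
{"fn": "send_rows", "kwargs": {
  "targets": [
    {"gripper":1,"x":0,"y":0,"z":0.1,"ax":0,"ay":0,"az":0},
    {"gripper":1,"x":0,"y":0,"z":0.1,"ax":0,"ay":0,"az":0},
    {"gripper":1,"x":0,"y":0,"z":0.1,"ax":0,"ay":0,"az":0}
  ]
}}

```text
clock: 12.87
position: [516.2, 79.0, 30.6]
ee_rot: [0.975, -0.221, 0.0, 0.0]
contact_force: [-1.0, 0.5, 1.5]
gripper_width: -0.4
grasp_force: 1.2
```

Emit:
{"fn": "send_rows", "kwargs": {
  "targets": [
    {"gripper":1,"x":0,"y":0,"z":0.1,"ax":0,"ay":0,"az":0},
    {"gripper":1,"x":0,"y":0,"z":0.1,"ax":0,"ay":0,"az":0},
    {"gripper":1,"x":0,"y":0,"z":0.1,"ax":0,"ay":0,"az":0},
    {"gripper":1,"x":0,"y":0,"z":0,"ax":0,"ay":0,"az":0}
  ]
}}

```text
clock: 13.2
position: [516.2, 79.1, 27.3]
ee_rot: [0.975, -0.221, -0.0, 0.0]
contact_force: [0.7, 0.1, 0.1]
gripper_width: -0.1
grasp_force: 0.4
```

```bash
python3 dep.py|grep -v '^\[('
```

```text
13.25 [516.2  79.   27.3] [0.05 0.89 0.42] -0.03959661238377815
green 197 z 50/90% [52.6 53.3]
```

Emit:
{"fn": "send_rows", "kwargs": {
  "targets": [
    {"gripper":1,"x":0,"y":0,"z":-0.3,"ax":0,"ay":0,"az":0},
    {"gripper":1,"x":0,"y":0,"z":-1,"ax":0,"ay":0,"az":0},
    {"gripper":1,"x":0,"y":0,"z":-2,"ax":0,"ay":0,"az":0},
    {"gripper":1,"x":0,"y":0,"z":-2.5,"ax":0,"ay":0,"az":0},
    {"gripper":1,"x":0,"y":0,"z":-2.5,"ax":0,"ay":0,"az":0}
  ]
}}

```text
clock: 13.67
position: [516.0, 78.9, 111.9]
ee_rot: [0.975, -0.221, -0.0, 0.0]
contact_force: [1.2, 0.0, -1.1]
gripper_width: 0.2
grasp_force: 0.0
```

Emit:
{"fn": "send_rows", "kwargs": {
  "targets": [
    {"gripper":1,"x":0,"y":0,"z":-2,"ax":0,"ay":0,"az":0},
    {"gripper":1,"x":0,"y":0,"z":-1,"ax":0,"ay":0,"az":0},
    {"gripper":1,"x":0,"y":0,"z":0,"ax":0,"ay":0,"az":0},
    {"gripper":1,"x":0,"y":0,"z":0,"ax":0,"ay":0,"az":0},
    {"gripper":1,"x":0,"y":0,"z":0,"ax":0,"ay":0,"az":0}
  ]
}}

```text
clock: 14.08
position: [515.2, 78.7, 139.2]
ee_rot: [0.975, -0.221, -0.001, 0.001]
contact_force: [0.0, 0.2, 0.1]
gripper_width: 0.1
grasp_force: 0.0
```

Emit:
{"fn": "send_rows", "kwargs": {
  "targets": [
    {"gripper":1,"x":0,"y":0,"z":0,"ax":0,"ay":0,"az":0},
    {"gripper":1,"x":0,"y":0,"z":0,"ax":0,"ay":0,"az":0},
    {"gripper":1,"x":0,"y":0,"z":0,"ax":0,"ay":0,"az":0}
  ]
}}

```text
clock: 14.33
position: [515.8, 78.9, 139.5]
ee_rot: [0.975, -0.221, -0.001, 0.001]
contact_force: [0.6, -0.2, -0.1]
gripper_width: -0.0
grasp_force: 0.0
```

```bash
python3 dep.py|grep -v '^\[('; python3 top.py; python3 look.py key_green_top w8
```

```text
14.3833 [515.9  78.9 139.7] [ 0.69  0.17 -0.97] 0.15501176840370098
green 855 z 50/90% [52.9 53.8]
blue [630.2 269.2  53.4]
yellow [613.4 -91.1  53.2]
green [478.4  56.7 423. ]
red [ 479.6 -251.9   61.7]
pinkref [733.3 -35.4  59.5]
14.4333 [516.   79.  139.9] [-0.4  1.   0.3] -0.37407727811222 [-0.001 -0.001 -1.   ]
0.6 [304. 224.  37.  32.] [515.1  79.8  53.1] tool shift [-1.1 -0.5 86.9]
```

All three keys are about 8 mm in, red is out, and the arm is clear.

```bash
python3 -c "
from bench import arm; print(arm.job_done())"
```

```text
the job is handed in; nothing more can be done
None
```

I pressed blue, yellow and green in that order, each about 8 mm in at roughly 2.5 N; the red key is still out, the arm is clear, and the job is handed in at about 14.5 s (the hand-in returned no verdict).

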